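# Lock the stamping jig with its locating pin

### The job

Lock the metal-stamping jig: draw the locating pin out of its wooden stand, put it through the long slot in the jig's steel cover, and feel along the slot with the pin's tip for the hole in the bar hidden underneath, then press the pin fully home so that its collar sits on the cover, and let go. Be gentle: never push the pin against the jig with more than 30 N. Leave everything else on the bench where it is.

Things in the scene. Friction and masses are not known exactly. Their poses are not given: they have to be found in the camera images.
- pin: steel locating pin, 80 mm long, about 0.09 kg, standing upright in the stand. Origin: centre of its tip (lower end), z up the pin. Round stem 10 mm in diameter from the tip up to z = 46 mm (end bevelled to 7 mm over the last 2 mm); round collar 26 mm across from z = 46 to 52 mm. At the start the collar rests on the stand, the tip 46 mm down in its hole
- grip (a point): centre of the pin's flat thumb grip above the collar, 66 mm above the tip: a block 14 mm thick along the pin's x, 26 mm wide along its y, 28 mm high along z. Grip it across the 14 mm. Axes as the pin's
- stand: fixed wooden block, 70 (x) x 110 (y) x 54 mm high. Origin: centre of its underside. The pin's hole, 14 mm in diameter and 50 mm deep, is at x = 0, y = +25 mm; three short punches stand 10 mm out of its top at y = -42 mm
- jig: fixed steel jig, a closed box 110 (x) x 180 (y) x 55 mm high. Origin: centre of its underside. Its top is a 10 mm thick cover plate, top face at z = 55 mm, with the slot in its middle. Inside, under the slot, a flat dark bar is clamped fast, its upper face at z = 33 mm (22 mm below the cover's top)
- slot (a point): centre of the cover's through slot, at the cover's top face: 13 mm wide along x, 61 mm long along y (axes as the jig's). In the bar below is one round hole, 12 mm across, 31 mm deep, bevelled 1 mm, at x = 0 but at an unknown y from -20 to +20 mm. Pin tip on the bar: collar 24 mm above the cover. Fully home: tip 46 mm below this point. No spring; a few N push it in
- blank: plain aluminium disc blank, 26 mm across, 4 mm thick, lying on a corner of the jig's cover. Origin: centre of its underside. Leave it there
- hammer: bystander: hammer lying on the table's far part. Origin near its underside. Leave alone
- marker: bystander: black marker pen, 120 mm long, 16 mm thick, lying on the table. Leave alone
- cup: bystander: clear cup, 76 mm across, 85 mm tall. Origin: centre of its underside. Leave alone
- bottle: bystander: small clear bottle with an orange cap, 44 mm across, 100 mm tall. Origin: centre of its underside. Leave alone
- block: bystander: flat steel bench block, 90 x 90 x 20 mm. Origin: centre of its underside. Leave alone
- driver: bystander: screwdriver with a black handle lying on the table. Leave alone
Things that resemble listed ones, but are neither listed nor needed, are in the scene too. Of the things like the jig, leave any that is red; of the rest the larger one is meant.

How it is judged:
By the outcome, as a careful person would: the job done as asked, in the order asked, and still so for the second after the job is handed in, with the robot touching nothing.
It also fails if it takes over 72 s, if anything falls off the work surface, if the arm or the gripper's body presses on something with over 40 N, if the wrist force passes 120 N, or if a joint passes its speed limit or range.

### The arm

A 6-joint arm with a two-finger parallel gripper is mounted at the origin on the work surface. World frame = base frame: x ahead of the robot, y to its left, z up, the work surface at z = 0. Lengths are in mm, angles in rad, forces in N, time in s.
With the tool pointing down it reaches from about 425 to 925 mm from the base axis. Payload 12.5 kg.
Tool frame: the origin (TCP) lies on the mounting face of the last link; the fingertips stand 173 mm ahead of it and the grasp point (between the pads) lies 155 mm ahead of it (manip.grasp_offset is the z of the grasp point in the tool frame, in mm); z points along the fingers, y is the line along which they close (so a half turn about z gives the same grasp; the last joint's range is limited). The gripper opens to 85 mm and grips with 20 to 120 N. Pads are 22 mm wide; open, the fingers measure 114 mm over their backs; the gripper's body (76 mm by 85 mm) begins 54 mm behind the grasp point. The pads swing forward as they close: fully open they stand 13 mm farther back than shut.
Start: joints at [-1.237, 0.491, 1.559, -0, 1.092, -0.106], TCP at [266.118, -565.514, 404.727] pointing down, gripper open.
Joint ranges: [-3.1, 3.1], [-0.84, 2.19], [0.05, 2.79], [-1.13, 4.28], [0.06, 2.93], [-2.69, 2.69]. Speed limits (rad/s): [2.22, 2.22, 2.79, 3.14, 3.14, 3.14].

### API

Orientations are given as a 3x3 rotation matrix whose columns are the frame's x, y, z axes.
In Python, from station import manip gives the robot as it stands.
- The arm moves only by the shell command python3 -m handwheel 'ROWS' [OPENING] [FORCE]. ROWS is a JSON object of lists of equal length, an entry for each row: "offset": the shift along the tool's x, y, z in m, a list of three; "delta_rot": the turn, a rotation vector about the tool's x, y, z in degrees, a list of three. A call has 1 to 12 rows; each row is the pose to reach, as a shift and turn from the pose commanded when the call began, along the tool's axes at that moment; what a row does not reach only later rows make up. A row lasts 1/8 s, in which the tool goes at most 62.5 mm and 10.7 degrees, less where a joint would pass 70% of its speed; a pose out of reach is approached as far as the arm can. A call with a gripper value outside its range is refused whole. OPENING is the opening, from -1 (shut) to 1 (fully open), set as the call begins (- or left out, the last holds). The fingers move at their own pace and stop on an object; FORCE is the grip in N (left out, the last holds). Time passes only in rows, so rows that repeat a pose let the fingers close. It gives the time, the measured TCP pose, the force, the opening and the grip force at its end, in the units of the state.
- manip.state(): the state, without advancing time (a new reading comes with each control period).
- manip.grab_frame(name): name is "scene" or "top" or "wrist"; returns (picture, depth): 480x640x3 uint8, red, green, blue; 480x640 float32, mm along the optical axis (not along the pixel's ray), 0 where there is no reading.
- manip.camera_model(name): a dict with "intrinsics" (3x3 intrinsics, pixels), "T" (4x4, takes a point from camera to world coordinates); the wrist camera has in their place "mount" (4x4, takes a point from camera to tool coordinates, whose origin is the TCP and whose axes are the flange's). Camera axes: x right, y down, z forward; pixel columns grow to the right and rows downward; lengths in mm; the calibration is good to about 2 mm. A picture is of the moment at which its call begins: read the wrist's pose just before it. camera_model takes no time and is no camera call.
- manip.hand_in(): hands the job in; it is judged then, once.
Trained networks look in the newest picture that a camera, given by its name, has taken for a name from the list of things; names that differ only in an ending like _2 or _b are one class to them, and where a whole thing is asked for, a point or a joint stands for the part that bears it (a point fixed in the world has none). Each returns a list of dicts, best first, with "score" (0 to 1); they miss things now and then, are a little off and sometimes report something else, mostly with a low value. They report only what shows in the picture. A call takes as long as a camera call. They do not tell look-alikes from the thing itself.
- manip.trace(name, camera): "region" (480x640 bool, what is visible of it) and "box" ([left, top, width, height] in pixels, round what is visible of it).
The state is a dict: "clock": time; "joint_pos": joint angles; "joint_velocities": joint speeds; "effort": joint torques, N m; "tcp_pos": TCP position; "ee_rot": TCP orientation; "contact_force": force on the tool from outside, world axes, zero at the start; "moment": the same for the moment, N m; "gripper_width": finger opening in mm; "grasp_force": force on a finger pad.
Only numpy, scipy, OpenCV 4.12 (cv2) and the standard library are available. Lean on these libraries where they do the work, as an engineer would, in place of code of your own. Each camera call takes 0.05 s, during which the arm holds its last target. There are 200 camera calls.

## Working session

There is one attempt and no reset: what is moved stays moved. The work goes in short steps, Python scripts to look and compute and a shell command to move; the robot and the scene stay as the last step left them, time stands still between calls to the robot, and variables do not carry over. Pictures are saved under pics/ and viewed, at most 10 in all, crops included, and the job is handed in when it is done.

```bash
ls; mkdir -p pics; cat > h.py <<'E'
import numpy as np, cv2
from station import manip
def grab(cam):
    s=manip.state(); p,d=manip.grab_frame(cam); m=manip.camera_model(cam)
    K=np.array(m["intrinsics"]); 
    if "T" in m: T=np.array(m["T"])
    else:
        W=np.eye(4); W[:3,:3]=s["ee_rot"]; W[:3,3]=s["tcp_pos"]; T=W@np.array(m["mount"])
    v,u=np.mgrid[:480,:640]; 
    P=np.stack([(u-K[0,2])/K[0,0]*d,(v-K[1,2])/K[1,1]*d,d],-1)@T[:3,:3].T+T[:3,3]
    P[d==0]=np.nan
    return p,d,P,K,T
def save(p,n): cv2.imwrite("pics/"+n,p[:,:,::-1])
E
python3 - <<'E'
from h import *
for c in ["top","scene"]:
    p,d,P,K,T=grab(c); save(p,c+"1.png"); np.savez(c+"1",p=p,P=P,K=K,T=T)
    for n in ["pin","stand","jig","slot","blank"]:
        for r in manip.trace(n,c)[:5]:
            g=r["region"]; q=P[g]; print(c,n,round(r["score"],2),r["box"],np.nanmedian(q,0).round(),np.nanpercentile(q,[2,98],axis=0).round().tolist())
s=manip.state(); print(s["tcp_pos"],s["ee_rot"],s["clock"],s["gripper_width"])
E
```

```text
pics
top pin 0.5 [228.6, 249.7, 12.4, 12.6] [531. 175.  87.] [[523.0, 165.0, 54.0], [541.0, 190.0, 91.0]]
top stand 0.58 [220.4, 237.0, 58.7, 39.8] [533. 147.  54.] [[499.0, 98.0, 10.0], [572.0, 206.0, 60.0]]
top jig 0.96 [367.4, 110.9, 90.1, 62.2] [ 784. -181.   54.] [[736.0, -269.0, 4.0], [847.0, -93.0, 58.0]]
top jig 0.9 [366.4, 331.7, 72.9, 56.4] [ 334. -158.   39.] [[291.0, -222.0, 0.0], [379.0, -93.0, 43.0]]
top slot 0.75 [369.0, 110.6, 88.1, 63.8] [ 784. -181.   54.] [[736.0, -269.0, 4.0], [847.0, -93.0, 58.0]]
top slot 0.74 [363.8, 333.3, 72.4, 56.4] [ 334. -158.   40.] [[293.0, -221.0, 15.0], [377.0, -93.0, 43.0]]
top slot 0.55 [340.9, 246.6, 95.0, 56.6] [ 502. -132.   55.] [[451.0, -215.0, 32.0], [558.0, -43.0, 58.0]]
top blank 0.56 [347.4, 250.5, 13.7, 15.2] [537. -59.  59.] [[525.0, -72.0, 54.0], [548.0, -47.0, 63.0]]
top blank 0.3 [475.8, 171.8, 43.6, 45.3] [ 678. -366.   49.] [[637.0, -391.0, 0.0], [707.0, -322.0, 86.0]]
scene pin 0.71 [394.2, 207.0, 17.7, 15.6] [542. 176.  77.] [[531.0, 164.0, 56.0], [547.0, 189.0, 92.0]]
scene stand 0.8 [361.4, 211.3, 52.7, 41.6] [566
[... 539 characters left out ...]
54.] [[743.0, -270.0, 4.0], [854.0, -94.0, 58.0]]
scene slot 0.76 [225.3, 160.0, 59.8, 36.7] [ 357. -159.   37.] [[282.0, -229.0, -1.0], [386.0, -93.0, 43.0]]
scene slot 0.68 [227.5, 196.2, 75.8, 54.2] [ 539. -130.   53.] [[454.0, -215.0, 2.0], [569.0, -42.0, 59.0]]
scene blank 0.71 [222.4, 194.9, 80.5, 57.1] [ 538. -131.   53.] [[453.0, -216.0, 0.0], [569.0, -44.0, 59.0]]
scene blank 0.54 [291.3, 218.6, 7.8, 11.0] [541. -62.  59.] [[528.0, -71.0, 54.0], [552.0, -51.0, 62.0]]
[ 266.11072855 -565.50882465  404.72611492] [[ 9.04831123e-01  4.25770641e-01  2.62966327e-05]
 [ 4.25770641e-01 -9.04831119e-01 -8.47078071e-05]
 [-1.22720857e-05  8.78425944e-05 -9.99999996e-01]] 0.6 85.54968566065317
```

View pics/top1.png

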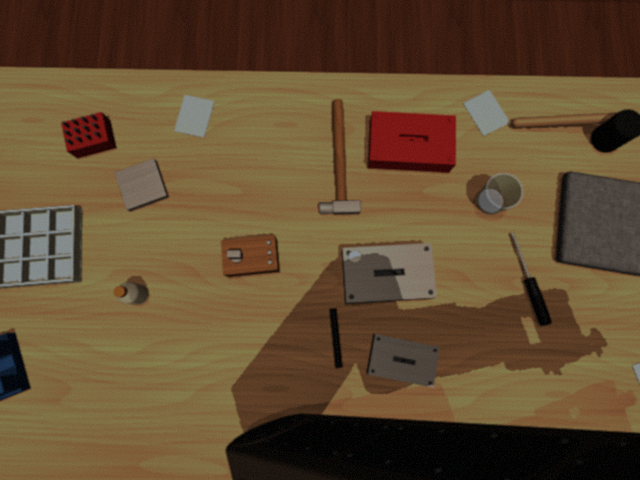

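View pics/scene1.png

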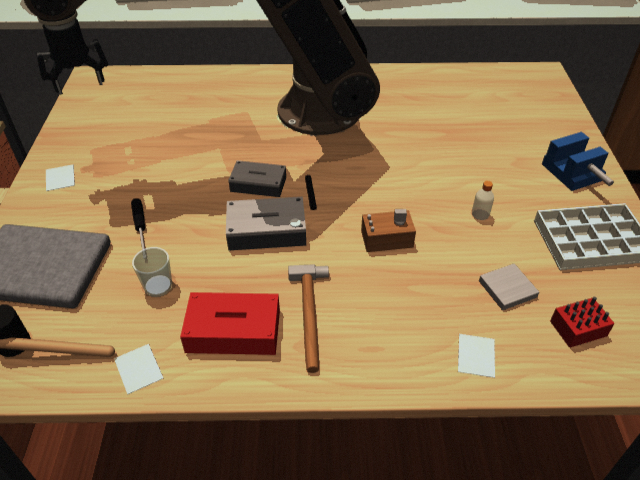

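The top view shows three jig-like boxes: a red one at (413,141), a larger grey one at (389,272) and a smaller dark one at (403,360). The larger grey one is the target. The stand is at (250,255), with the pin's grip at about (235,255). Next I'll work out yaws and centres.

```bash
python3 - <<'E'
from h import *
def rect(c,lo,hi,x0,x1,y0,y1):
    z=np.load(c+"1.npz");P=z["P"]
    m=(P[...,2]>lo)&(P[...,2]<hi)&(P[...,0]>x0)&(P[...,0]<x1)&(P[...,1]>y0)&(P[...,1]<y1)
    q=P[m].astype(np.float32); print(c,len(q),np.median(q[:,2]).round(1),cv2.minAreaRect(q[:,:2]))
for c in ["top","scene"]:
    rect(c,48,62,430,580,-240,-20); rect(c,46,60,480,590,80,220); rect(c,72,100,500,570,150,200)
z=np.load("top1.npz");p=z["p"];P=z["P"]
g=p.sum(2)[258:286,365:412]; print(g[10:18,5:45])
ys,xs=np.where(g<75); print(xs.mean()+365,ys.mean()+258,xs.min()+365,xs.max()+365)
K=z["K"];T=z["T"]
def ray(u,v,h):
    d=T[:3,:3]@np.linalg.solve(K,[u,v,1]); return T[:3,3]+d*(h-T[2,3])/d[2]
print(ray(xs.mean()+365,ys.mean()+258,55)); print(K,T[:3])
m=manip.camera_model("wrist"); print(np.array(m["mount"]).round(3),np.array(m["intrinsics"]),manip.grasp_offset)
E
```

```text
Traceback (most recent call last):
cv2.error: OpenCV(4.12.0) /io/opencv/modules/imgproc/src/convhull.cpp:143: error: (-215:Assertion failed) total >= 0 && (depth == CV_32F || depth == CV_32S) in function 'convexHull'
```

```bash
python3 - <<'E'
from h import *
def rect(c,lo,hi,x0,x1,y0,y1):
    z=np.load(c+"1.npz");P=z["P"]
    m=(P[...,2]>lo)&(P[...,2]<hi)&(P[...,0]>x0)&(P[...,0]<x1)&(P[...,1]>y0)&(P[...,1]<y1)
    q=P[m].astype(np.float32); print(c,len(q),np.median(q[:,2]).round(1),cv2.minAreaRect(np.ascontiguousarray(q[:,:2]).reshape(-1,1,2)))
for c in ["top","scene"]:
    rect(c,48,62,430,580,-240,-20); rect(c,46,60,480,590,80,220); rect(c,72,100,500,570,150,200)
z=np.load("top1.npz");p=z["p"];P=z["P"]
g=p.astype(int).sum(2)[258:286,365:412]
ys,xs=np.where(g<100); print(len(xs),xs.mean()+365,ys.mean()+258,xs.min()+365,xs.max()+365,ys.min()+258,ys.max()+258)
K=z["K"];T=z["T"]
def ray(u,v,h):
    d=T[:3,:3]@np.linalg.solve(K,[u,v,1]); return T[:3,3]+d*(h-T[2,3])/d[2]
print(ray(xs.mean()+365,ys.mean()+258,55))
m=manip.camera_model("wrist"); print(np.array(m["mount"]).round(3),np.array(m["intrinsics"]),manip.grasp_offset)
E
```

```text
top 4737 55.1 ((506.64654541015625, -129.4117889404297), (110.44139862060547, 180.80865478515625), 4.206405162811279)
top 1716 54.5 ((537.1807250976562, 153.54322814941406), (70.90181732177734, 110.48521423339844), 6.694540977478027)
top 119 87.9 ((533.9235229492188, 177.50428771972656), (14.431478500366211, 25.061277389526367), 0.10292155295610428)
scene 2662 54.9 ((508.7209167480469, -129.80685424804688), (121.53077697753906, 180.2884521484375), 5.261716842651367)
scene 996 54.4 ((539.1741943359375, 152.24249267578125), (80.40949249267578, 112.18062591552734), 7.061511516571045)
scene 108 84.9 ((537.6271362304688, 176.9393768310547), (16.196971893310547, 26.391815185546875), 1.309003472328186)
133 386.7368421052632 272.21804511278197 374 403 270 275
[ 506.22175963 -125.38883199   55.        ]
[[-0.    -0.953 -0.302 76.327]
 [ 1.    -0.     0.     0.378]
 [-0.    -0.302  0.953 31.202]
 [ 0.     0.     0.     1.   ]] [[364.85523974   0.         315.09943971]
 [  0.         364.85523974 235.88181599]
 [  0.           0.           1.        ]] 154.70000000000002
```

```bash
python3 -m handwheel '{"offset":[[0.403,-0.292,0.055],[0.403,-0.292,0.055],[0.403,-0.292,0.055],[0.403,-0.292,0.055],[0.403,-0.292,0.055],[0.403,-0.292,0.055],[0.403,-0.292,0.055],[0.403,-0.292,0.055],[0.403,-0.292,0.055],[0.403,-0.292,0.055]],"delta_rot":[[0,0,-65],[0,0,-65],[0,0,-65],[0,0,-65],[0,0,-65],[0,0,-65],[0,0,-65],[0,0,-65],[0,0,-65],[0,0,-65]]}' 1
cat > jig.py <<'E'
from h import *
import sys
n=sys.argv[1]
p,d,P,K,T=grab("wrist"); save(p,n+".png"); np.savez(n,p=p,P=P,K=K,T=T,d=d)
s=manip.state(); print(s["clock"],s["tcp_pos"],s["ee_rot"][:,1],s["joint_velocities"].round(3) if hasattr(s["joint_velocities"],'round') else '')
for k in ["slot","jig","pin","stand","blank"]:
    for r in manip.trace(k,"wrist")[:3]:
        print(k,round(r["score"],2),r["box"],np.nanmedian(P[r["region"]],0).round(1))
E
python3 jig.py w1
```

```text
clock: 1.85
tcp_pos: [506.4, -129.8, 349.7]
ee_rot: [[-0.004, 1.0, -0.0], [1.0, 0.004, -0.0], [-0.0, -0.0, -1.0]]
contact_force: [-0.2, 0.5, 0.1]
gripper_width: 85.6
grasp_force: 0.0
1.9 [ 506.16888747 -130.41817024  349.82451057] [9.99995622e-01 2.95757023e-03 9.69224305e-05] [-0.02  -0.002  0.001  0.001 -0.     0.002]
slot 0.91 [539.1, 169.2, 98.8, 215.9] [ 741.6 -187.8   44.3]
slot 0.87 [53.4, 164.4, 128.3, 168.0] [ 342.2 -151.9   38.8]
slot 0.83 [228.0, 96.1, 160.6, 240.1] [ 505.1 -121.    54.5]
jig 0.95 [543.0, 170.3, 97.0, 214.3] [ 741.6 -188.1   44.4]
jig 0.74 [225.7, 91.4, 167.6, 247.4] [ 505.1 -120.8   54.5]
jig 0.74 [55.8, 162.4, 122.0, 168.7] [ 342.3 -151.8   38.8]
blank 0.85 [345.8, 111.9, 36.6, 40.5] [537.4 -60.9  58.5]
```

View pics/w1.png

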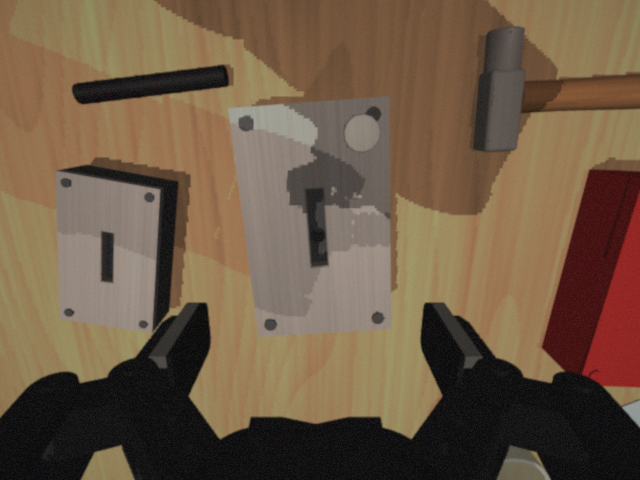

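The wrist picture shows the target jig with its slot from about (315,189) to (319,266) and a darker spot at (318,236), which is probably the hole in the bar. The blank is at (362,132). I'll measure these.

```bash
python3 - <<'E'
from h import *
z=np.load("w1.npz");p=z["p"];K=z["K"];T=z["T"];P=z["P"]
def ray(u,v,h):
    d=T[:3,:3]@np.linalg.solve(K,[u,v,1]); return (T[:3,3]+d*(h-T[2,3])/d[2])[:2].round(1)
m=(P[...,2]>52)&(P[...,2]<58)&(P[...,0]>430)&(P[...,0]<590)&(P[...,1]>-240)&(P[...,1]<-20)
q=np.ascontiguousarray(P[m][:,:2].astype(np.float32)); print("cover",cv2.minAreaRect(q.reshape(-1,1,2)),np.median(P[m][:,2]))
g=p.astype(int).sum(2); c=(g[180:275,300:335]<140).astype(np.uint8)
n,l,st,ce=cv2.connectedComponentsWithStats(c); i=1+np.argmax(st[1:,4]); ys,xs=np.where(l==i)
pts=np.array([ray(x+300,y+180,55) for x,y in zip(xs,ys)],np.float32); print("slot",st[i],cv2.minAreaRect(pts.reshape(-1,1,2)))
for y in range(186,270,4): print(y,g[y,304:332:2], ray(317,y,33)[1])
cv2.imwrite("pics/w1c.png",cv2.resize(np.clip(p[175:280,280:360].astype(float)*2.5,0,255).astype(np.uint8)[:,:,::-1],None,fx=5,fy=5,interpolation=cv2.INTER_CUBIC))
E
```

```text
cover ((507.27679443359375, -130.97705078125), (110.4046401977539, 180.63848876953125), 4.286588191986084) 54.54726246410638
slot [  6   9  21  76 846] ((506.59100341796875, -130.33363342285156), (12.657143592834473, 59.18729782104492), 3.4312076568603516)
186 [203 209 214 219 201 205 218 208 202 195 207 225 218 227] -102.7
190 [191 113 100 108 117 111 109 107  92 119 197 216 213 220] -105.9
194 [199 125 113  93 103 112 103 114 111 101 188 213 212 271] -109.1
198 [199 139 101 118 116 108 102 110 110 111 181 217 216 218] -112.3
202 [212 168 111 100 105 101 137 171 166 186 190 215 214 219] -115.6
206 [214 165  96 106 111 109 150 186 182 186 255 346 361 361] -118.8
210 [227 173 120 113 105 109 173 188 183 179 248 354 370 377] -122.1
214 [378 292 128 103 108 115 181 190 184 190 232 348 371 365] -125.4
218 [383 320 140 116  99 111 176 182 190 185 218 342 364 373] -128.8
222 [386 344 166 110 115 117 113 189 190 193 211 339 373 373] -132.1
226 [386 344 203 105  97 102 115 179 188 179 195 323 373 369] -135.5
230 [383 360 230 106  90  85 107 113 118  99 170 290 370 371] -138.9
234 [385 371 246 101  92  78  81  52  48  48 106 275 361 368] -142.3
238 [377 381 269 101  72  65  74  78  85  70 133 250 356 373] -145.8
242 [382 374 301 140 101 106  95 100 153 177 195 234 347 364] -149.2
246 [382 373 330 167  91  93  99 125 183 190 184 235 340 359] -152.7
250 [383 373 340 193 100 100 107 144 197 199 196 205 333 367] -156.2
254 [384 367 358 208 110 120 104 110 130 140 120 130 331 398] -159.8
258 [372 369 368 234 104  99 104 105 107  97 118 119 334 429] -163.4
262 [376 362 365 264 128 135 141 137 143 134 148 146 312 428] -167.0
266 [375 375 367 292 217 224 251 255 273 297 331 345 364 423] -170.6
```

View pics/w1c.png

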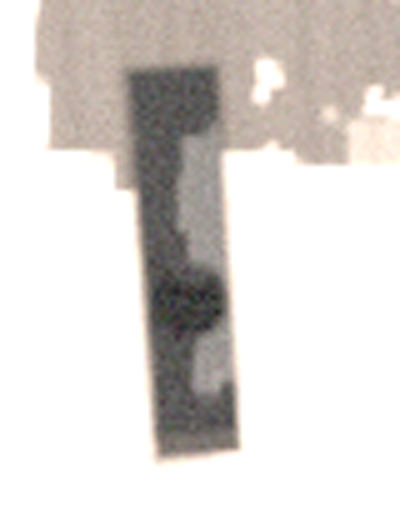

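The crop shows the dark round hole at about pixel (317,235), roughly 12.6 mm towards -y from the slot's centre. Next I'll look at the pin from above.

```bash
python3 -m handwheel '{"offset":[[0.308,0.028,0],[0.308,0.028,0],[0.308,0.028,0],[0.308,0.028,0],[0.308,0.028,0],[0.308,0.028,0],[0.308,0.028,0]],"delta_rot":[[0,0,0],[0,0,0],[0,0,0],[0,0,0],[0,0,0],[0,0,0],[0,0,0]]}' 
python3 jig.py w2
python3 - <<'E'
from h import *
z=np.load("w2.npz");P=z["P"];d=z["d"]
def rect(lo,hi,x0,x1,y0,y1):
    m=(P[...,2]>lo)&(P[...,2]<hi)&(P[...,0]>x0)&(P[...,0]<x1)&(P[...,1]>y0)&(P[...,1]<y1)
    q=np.ascontiguousarray(P[m][:,:2].astype(np.float32)); print(len(q),np.median(P[m][:,2]).round(1),cv2.minAreaRect(q.reshape(-1,1,2)),q.mean(0))
rect(83,95,510,560,150,200); rect(50,58,480,600,80,230)
E
```

```text
clock: 3.02
tcp_pos: [533.3, 177.8, 349.6]
ee_rot: [[-0.003, 1.0, -0.0], [1.0, 0.003, -0.0], [-0.0, -0.0, -1.0]]
contact_force: [-0.2, -0.4, -0.1]
gripper_width: 85.2
grasp_force: 0.0
3.075 [533.41787546 177.25912285 349.62090232] [ 9.99997166e-01  2.36332224e-03 -2.87991876e-04] [-0.014 -0.005  0.     0.002 -0.003  0.004]
slot 0.83 [494.1, 443.5, 57.8, 35.1] [753.2 -92.7  21.2]
slot 0.72 [230.4, 407.0, 105.9, 27.1] [509.3 -40.3   8.7]
slot 0.7 [95.4, 446.9, 40.9, 33.1] [320.9 -92.4  28.1]
jig 0.9 [94.6, 446.5, 35.8, 32.8] [321.2 -92.4  28.2]
jig 0.73 [228.5, 401.9, 111.1, 34.8] [508.1 -40.3   8.6]
jig 0.57 [497.6, 445.4, 52.5, 32.5] [753.3 -92.7  21.4]
pin 0.84 [301.8, 209.6, 34.2, 53.8] [534.5 179.8  86.9]
stand 0.68 [262.5, 171.8, 109.1, 154.8] [538.2 156.9  53.5]
781 87.4 ((534.4710693359375, 177.26824951171875), (13.579201698303223, 26.17800521850586), 0.19973480701446533) [534.52637 177.75821]
10554 53.5 ((537.7425537109375, 151.94020080566406), (70.14259338378906, 110.76838684082031), 6.9943389892578125) [537.5931  155.21135]
```

View pics/w2.png

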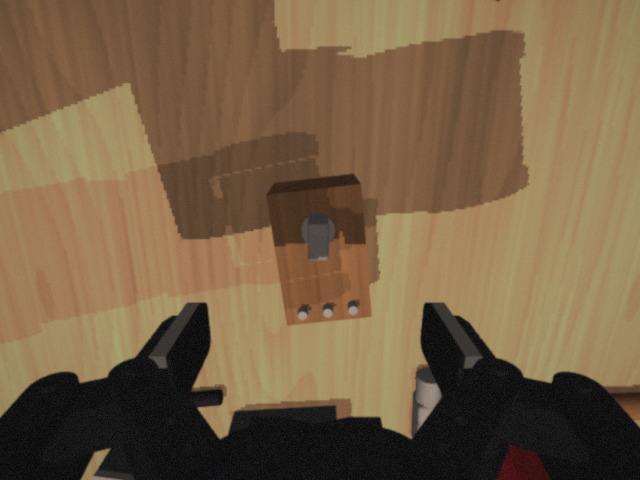

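The picture shows the stand with the pin's grip at (318,240), standing between the finger planes. The yaw matches to within 0.2°, so I'll descend and grip.

```bash
python3 -m handwheel '{"offset":[[0,0.001,0.05],[0,0.001,0.09],[0,0.001,0.108],[0,0.001,0.1135],[0,0.001,0.1135]],"delta_rot":[[0,0,0],[0,0,0],[0,0,0],[0,0,0],[0,0,0]]}' 1
python3 -m handwheel '{"offset":[[0,0,0],[0,0,0],[0,0,0],[0,0,0],[0,0,0],[0,0,0],[0,0,0],[0,0,0]],"delta_rot":[[0,0,0],[0,0,0],[0,0,0],[0,0,0],[0,0,0],[0,0,0],[0,0,0],[0,0,0]]}' -1 50
```

```text
clock: 3.95
tcp_pos: [534.6, 178.1, 236.5]
ee_rot: [[-0.003, 1.0, 0.0], [1.0, 0.003, -0.0], [-0.0, 0.0, -1.0]]
contact_force: [-0.3, -0.3, 0.3]
gripper_width: 85.5
grasp_force: 0.0
clock: 4.95
tcp_pos: [534.4, 178.4, 236.5]
ee_rot: [[-0.003, 1.0, 0.0], [1.0, 0.003, 0.0], [-0.0, 0.0, -1.0]]
contact_force: [-1.4, 0.6, 6.7]
gripper_width: 12.9
grasp_force: 49.1
```

```bash
python3 -m handwheel '{"offset":[[0,0,-0.01],[0,0,-0.03],[0,0,-0.06],[0,0,-0.09],[0,0,-0.09]],"delta_rot":[[0,0,0],[0,0,0],[0,0,0],[0,0,0],[0,0,0]]}'
```

```text
clock: 5.58
tcp_pos: [534.5, 178.4, 328.3]
ee_rot: [[-0.004, 1.0, 0.004], [1.0, 0.004, 0.001], [0.001, 0.004, -1.0]]
contact_force: [-0.7, -1.0, -1.8]
gripper_width: 13.0
grasp_force: 48.9
```

```bash
python3 -m handwheel '{"offset":[[-0.05,-0.005,0],[-0.11,-0.0115,0],[-0.17,-0.017,0],[-0.23,-0.022,0],[-0.28,-0.027,0],[-0.31,-0.0287,0],[-0.31,-0.0287,0.015],[-0.31,-0.0287,0.030],[-0.31,-0.0287,0.030],[-0.31,-0.0287,0.030]],"delta_rot":[[0,0,0],[0,0,-1],[0,0,-2],[0,0,-3],[0,0,-4],[0,0,-4],[0,0,-4],[0,0,-4],[0,0,-4],[0,0,-4]]}'
python3 jig.py w3
python3 - <<'E'
from h import *
p=np.load("w3.npz")["p"]
cv2.imwrite("pics/w3c.png",cv2.resize(np.clip(p[150:360,220:420].astype(float)*1.8,0,255).astype(np.uint8)[:,:,::-1],None,fx=2.8,fy=2.8,interpolation=cv2.INTER_CUBIC))
E
```

```text
clock: 6.82
tcp_pos: [507.0, -131.0, 296.1]
ee_rot: [[-0.074, 0.997, -0.0], [0.997, 0.074, 0.0], [0.0, -0.0, -1.0]]
contact_force: [-0.2, 0.0, -1.5]
gripper_width: 12.9
grasp_force: 48.8
6.875 [ 506.95670804 -131.12511212  296.36961683] [9.97237087e-01 7.42842029e-02 2.20603856e-04] [-0.003 -0.007 -0.003 -0.001  0.001 -0.001]
slot 0.94 [214.6, 96.6, 204.1, 278.1] [501.5 -99.   54.5]
slot 0.88 [560.8, 201.9, 79.2, 248.1] [ 738.7 -214.7   25.3]
jig 0.97 [213.6, 93.5, 206.9, 282.0] [501.4 -99.   54.5]
jig 0.86 [561.4, 200.6, 78.6, 251.9] [ 738.7 -214.9   24.8]
jig 0.63 [0.9, 153.6, 152.9, 204.0] [ 344.1 -150.1   38.8]
pin 0.77 [293.1, 253.4, 45.3, 121.6] [ 506.  -126.1  146.4]
blank 0.73 [359.5, 112.2, 49.0, 49.2] [537.2 -60.8  58.5]
```

View pics/w3c.png

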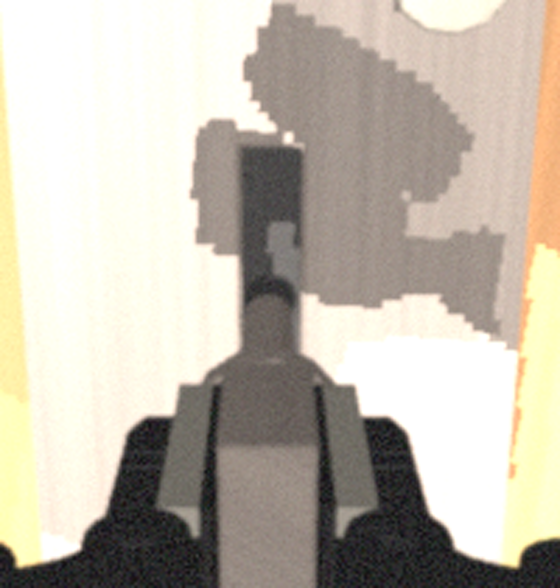

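The crop shows the pin's tip at (270,290), centred between the slot edges at 241 and 302. I'll lower it into the slot.

```bash
python3 -m handwheel '{"offset":[[0,0,0.006],[0,0,0.011],[0,0,0.013],[0,0,0.015],[0,0,0.017],[0,0,0.019]],"delta_rot":[[0,0,0],[0,0,0],[0,0,0],[0,0,0],[0,0,0],[0,0,0]]}'
```

```text
clock: 7.88
tcp_pos: [506.8, -131.7, 277.1]
ee_rot: [[-0.073, 0.997, 0.0], [0.997, 0.073, -0.0], [-0.0, 0.0, -1.0]]
contact_force: [0.4, -0.1, -1.1]
gripper_width: 13.3
grasp_force: 48.8
```

Through the slot with no contact. I'll lower it on to the bar.

```bash
python3 -m handwheel '{"offset":[[0,0,0.005],[0,0,0.010],[0,0,0.0125],[0,0,0.0135]],"delta_rot":[[0,0,0],[0,0,0],[0,0,0],[0,0,0]]}'
python3 -m handwheel '{"offset":[[0,0,0.0005],[0,0,0.001],[0,0,0.0015]],"delta_rot":[[0,0,0],[0,0,0],[0,0,0]]}'
```

```text
clock: 8.38
tcp_pos: [506.8, -131.7, 263.5]
ee_rot: [[-0.073, 0.997, -0.0], [0.997, 0.073, 0.0], [0.0, -0.0, -1.0]]
contact_force: [-0.1, -0.8, -1.6]
gripper_width: 13.2
grasp_force: 48.8
clock: 8.75
tcp_pos: [506.8, -131.7, 262.2]
ee_rot: [[-0.073, 0.997, 0.0], [0.997, 0.073, -0.0], [-0.0, 0.0, -1.0]]
contact_force: [-1.3, 0.5, -1.3]
gripper_width: 13.4
grasp_force: 48.8
```

```bash
python3 -m handwheel '{"offset":[[0,0,0.0003],[0,0,0.0006],[0,0,0.0009]],"delta_rot":[[0,0,0],[0,0,0],[0,0,0]]}'
python3 -m handwheel '{"offset":[[0,0,0.0003],[0,0,0.0006]],"delta_rot":[[0,0,0],[0,0,0]]}'
```

```text
clock: 9.12
tcp_pos: [506.8, -131.7, 261.4]
ee_rot: [[-0.073, 0.997, 0.0], [0.997, 0.073, -0.0], [-0.0, 0.0, -1.0]]
contact_force: [-0.8, 0.4, 4.1]
gripper_width: 13.0
grasp_force: 49.5
clock: 9.38
tcp_pos: [506.8, -131.7, 261.3]
ee_rot: [[-0.073, 0.997, 0.001], [0.997, 0.073, -0.0], [-0.0, 0.001, -1.0]]
contact_force: [-3.5, 0.4, 10.5]
gripper_width: 13.5
grasp_force: 50.6
```

Contact with the bar at about 10 N, TCP z 261.3. Now I'll feel along towards the hole.

```bash
python3 -m handwheel '{"offset":[[-0.001,0,0],[-0.002,0,0],[-0.003,0,0],[-0.004,0,0],[-0.005,0,0],[-0.006,0,0],[-0.007,0,0],[-0.008,0,0]],"delta_rot":[[0,0,0],[0,0,0],[0,0,0],[0,0,0],[0,0,0],[0,0,0],[0,0,0],[0,0,0]]}'
python3 -m handwheel '{"offset":[[-0.0005,0,0],[-0.001,0,0],[-0.0015,0,0]],"delta_rot":[[0,0,0],[0,0,0],[0,0,0]]}'
```

```text
clock: 10.38
tcp_pos: [507.4, -139.7, 260.7]
ee_rot: [[-0.073, 0.997, 0.0], [0.997, 0.073, -0.0], [-0.0, 0.0, -1.0]]
contact_force: [-1.2, -0.1, -1.3]
gripper_width: 12.8
grasp_force: 48.9
clock: 10.75
tcp_pos: [507.5, -141.3, 260.6]
ee_rot: [[-0.073, 0.997, -0.0], [0.997, 0.073, -0.0], [-0.0, -0.0, -1.0]]
contact_force: [0.3, -0.4, -2.4]
gripper_width: 13.5
grasp_force: 48.9
```

The force has vanished, so the tip is over the hole. I'll press down gently.

```bash
python3 -m handwheel '{"offset":[[-0.0005,0,0.0005],[-0.0005,0,0.001],[-0.0005,0,0.0015],[-0.0005,0,0.0015]],"delta_rot":[[0,0,0],[0,0,0],[0,0,0],[0,0,0]]}'
```

```text
clock: 11.25
tcp_pos: [507.5, -141.7, 259.2]
ee_rot: [[-0.073, 0.997, 0.0], [0.997, 0.073, -0.0], [-0.0, 0.0, -1.0]]
contact_force: [0.4, 1.0, -1.6]
gripper_width: 12.8
grasp_force: 48.9
```

```bash
python3 -m handwheel '{"offset":[[0,0,0.001],[0,0,0.002],[0,0,0.003],[0,0,0.004]],"delta_rot":[[0,0,0],[0,0,0],[0,0,0],[0,0,0]]}'
```

```text
clock: 11.75
tcp_pos: [507.5, -141.7, 255.1]
ee_rot: [[-0.073, 0.997, 0.0], [0.997, 0.073, -0.0], [-0.0, 0.0, -1.0]]
contact_force: [0.0, -0.5, -1.3]
gripper_width: 13.4
grasp_force: 48.9
```

```bash
python3 -m handwheel '{"offset":[[0,0,0.002],[0,0,0.004],[0,0,0.006],[0,0,0.008],[0,0,0.010],[0,0,0.012]],"delta_rot":[[0,0,0],[0,0,0],[0,0,0],[0,0,0],[0,0,0],[0,0,0]]}'
python3 -m handwheel '{"offset":[[0,0,0.0015],[0,0,0.003],[0,0,0.004],[0,0,0.005]],"delta_rot":[[0,0,0],[0,0,0],[0,0,0],[0,0,0]]}'
```

```text
clock: 12.5
tcp_pos: [507.5, -141.7, 243.1]
ee_rot: [[-0.073, 0.997, 0.0], [0.997, 0.073, -0.0], [-0.0, 0.0, -1.0]]
contact_force: [1.0, 1.1, -0.5]
gripper_width: 12.7
grasp_force: 48.9
clock: 13.0
tcp_pos: [507.5, -141.7, 238.2]
ee_rot: [[-0.073, 0.997, 0.0], [0.997, 0.073, -0.0], [-0.0, 0.0, -1.0]]
contact_force: [0.6, -0.2, -0.4]
gripper_width: 12.6
grasp_force: 49.0
```

```bash
python3 -m handwheel '{"offset":[[0,0,0.0003],[0,0,0.0006],[0,0,0.0009],[0,0,0.0011]],"delta_rot":[[0,0,0],[0,0,0],[0,0,0],[0,0,0]]}'
```

```text
clock: 13.5
tcp_pos: [507.5, -141.7, 237.5]
ee_rot: [[-0.073, 0.997, 0.0], [0.997, 0.073, -0.0], [-0.0, 0.0, -1.0]]
contact_force: [-0.6, 1.3, 7.2]
gripper_width: 12.9
grasp_force: 50.2
```

The collar is seated at z 237.5, 24 mm below bar contact. A slight extra press, then release and rise.

```bash
python3 -m handwheel '{"offset":[[0,0,0.0003],[0,0,0.0003],[0,0,-0.0005],[0,0,-0.0005]],"delta_rot":[[0,0,0],[0,0,0],[0,0,0],[0,0,0]]}'
python3 -m handwheel '{"offset":[[0,0,0],[0,0,0],[0,0,0],[0,0,0],[0,0,0],[0,0,0]],"delta_rot":[[0,0,0],[0,0,0],[0,0,0],[0,0,0],[0,0,0],[0,0,0]]}' 1
python3 -m handwheel '{"offset":[[0,0,-0.01],[0,0,-0.03],[0,0,-0.07],[0,0,-0.11],[0,0,-0.11]],"delta_rot":[[0,0,0],[0,0,0],[0,0,0],[0,0,0],[0,0,0]]}'
python3 jig.py w4; python3 - <<'E'
from h import *
P=np.load("w4.npz")["P"]
m=(P[...,2]>72)&(P[...,2]<130)&(abs(P[...,0]-507)<25)&(abs(P[...,1]+142)<25)
print(np.nanpercentile(P[m][:,2],[50,80,95]), P[m].mean(0))
E
```

```text
clock: 14.0
tcp_pos: [507.5, -141.7, 237.6]
ee_rot: [[-0.073, 0.997, 0.0], [0.997, 0.073, -0.0], [-0.0, 0.0, -1.0]]
contact_force: [1.4, 0.8, 0.4]
gripper_width: 13.0
grasp_force: 48.8
clock: 14.75
tcp_pos: [507.5, -141.7, 237.6]
ee_rot: [[-0.073, 0.997, -0.0], [0.997, 0.073, -0.0], [-0.0, -0.0, -1.0]]
contact_force: [-0.8, -0.2, -0.5]
gripper_width: 85.4
grasp_force: 0.0
clock: 15.38
tcp_pos: [507.6, -141.6, 350.8]
ee_rot: [[-0.073, 0.997, 0.005], [0.997, 0.073, -0.002], [-0.003, 0.005, -1.0]]
contact_force: [-0.3, 0.2, -0.5]
gripper_width: 85.5
grasp_force: 0.0
15.425 [ 507.31988948 -141.59220552  349.06821497] [0.99730915 0.07326316 0.0026396 ] [-0.002  0.038  0.027  0.    -0.017  0.   ]
slot 0.87 [45.7, 134.9, 130.5, 173.6] [ 341.8 -152.4   38.8]
slot 0.81 [235.3, 83.3, 161.2, 235.9] [ 504.  -117.2   54.5]
slot 0.58 [527.3, 172.6, 112.7, 219.4] [ 742.1 -188.5   49.3]
jig 0.8 [234.2, 78.4, 163.8, 242.4] [ 504.1 -117.4   54.5]
jig 0.78 [43.7, 131.9, 131.1, 175.6] [ 341.9 -152.2   38.8]
jig 0.58 [530.2, 171.3, 109.3, 219.2] [ 742.1 -188.6   49.1]
pin 0.82 [297.9, 210.7, 33.4, 50.6] [ 506.6 -140.4   87.8]
blank 0.59 [346.0, 95.8, 41.4, 39.8] [537.1 -60.8  58.5]
[88.32355157 88.92245757 89.52342426] [ 506.77887837 -141.03885896   87.23183172]
```

View pics/w4.png

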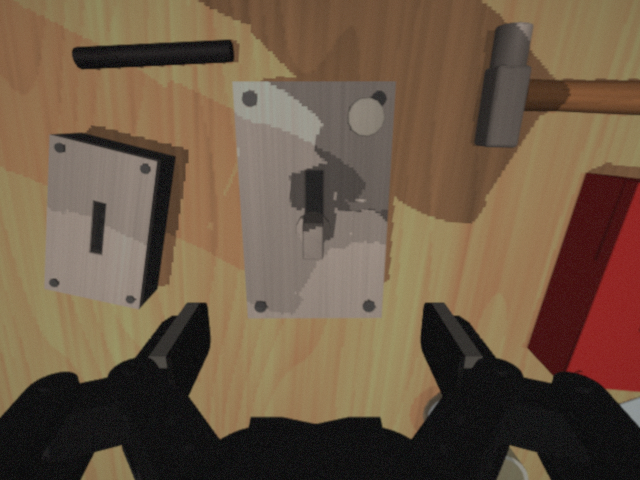

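The pin stands upright at (313,235) with its collar on the cover. Its top is at z 88–89, as expected for fully home. The blank is unmoved at (366,117), and the gripper is open and clear.

```bash
python3 -c "
from station import manip
print(manip.hand_in())"
```

```text
the job is handed in; nothing more can be done
None
```

The pin is fully home in the bar's hole with its collar on the cover of the larger grey jig, pressed with about 10 N at most in the readings, and released; the job was handed in at about 15 s, with the blank still in place.

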